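Stand the tipped spray cans back up in the can rack

ROBOT

A 6-joint arm with a two-finger parallel gripper is mounted at the origin on the work surface. World frame = base frame: x ahead of the robot, y to its left, z up, the work surface at z = 0. Lengths are in m, angles in degrees, forces in N, time in s.
With the tool pointing down it reaches from about 0.425 to 1.125 m from the base axis. Payload 14.9 kg.
Tool frame: the origin (TCP) lies midway between the tips of the shut fingers; the grasp point (between the pads) lies 19 mm behind it (arm.hold_point_z is the distance from the TCP to the grasp point, in m); z points along the fingers, y is the direction in which the jaws open and shut (so a half turn about z gives the same grasp; the last joint's range is limited). The gripper opens to 91 mm and grips with 3 to 60 N. Pads are 32 mm wide; open, the fingers measure 118 mm over their backs; the gripper's body (76 mm by 178 mm) begins 60 mm behind the grasp point.
Start: joints at [-69.689, 21.709, 99.362, -0, 58.929, -1.908], TCP at [0.265, -0.648, 0.214] pointing down, gripper open.
Joint ranges: [-158.91, 158.91], [-42.39, 125.64], [0.06, 152.35], [-60.88, 240.88], [17.5, 164.5], [-176.32, 176.32]. Speed limits (degrees/s): [108.29, 108.29, 136.94, 180, 180, 180].

INTERFACE

Orientations are given as [roll, pitch, yaw] about the fixed x, y, z axes, in that order (R = Rz(yaw) Ry(pitch) Rx(roll)).
In Python, from bench import arm, move_gripper, read_camera, calibration, job, cut_out gives the robot as it stands. The module is installed in compiled form; this text tells all that it offers. Calls block until the motion is done:
- arm.move_to(position, orientation): joint-space move of the TCP to a pose.
- arm.move_linear(position, rot=None, velocity=0.15): straight line of the TCP; rot=None keeps the orientation; velocity is the mean speed in m/s.
- arm.move_j(angles): joint-space move.
- move_gripper(opening): finger opening in m; the grip force is fixed at half the most; returns when the fingers have stopped.
- arm.hold(seconds).
- arm.solve_ik(position, orientation): joint angles nearest the present ones, or None.
- read_camera(name): name is "scene" or "side" or "wrist"; returns (picture, depth): 400x640x3 uint8, blue, green, red; 400x640 float32, m along the optical axis (not along the pixel's ray), 0 where there is no reading.
- calibration(name): a dict with "camera_matrix" (3x3 intrinsics, pixels), "dist" ([k1, k2, p1, p2, k3] as OpenCV has them; the pictures are not rectified), "eye" and "rotation" of the camera in the world; the wrist camera has in their place "hand_eye" (4x4, takes a point from camera to tool coordinates, whose origin is the TCP and whose axes are the flange's). Camera axes: x right, y down, z forward; pixel columns grow to the right and rows downward; lengths in m; the calibration is good to about 2 mm. A picture is of the moment at which its call begins: read the wrist's pose just before it. calibration takes no time and is no camera call.
A pose or a line that the arm cannot do raises arm.IKError and nothing moves.
- job.sign_off(): hands the job in, once; it reports no verdict.
Trained networks look in the newest picture that a camera, given by its name, has taken for a name from the list of things; names that differ only in an ending like _2 or _b are one class to them, and where a whole thing is asked for, a point or a joint stands for the part that bears it (a point fixed in the world has none). Each returns a list of dicts, best first, with "score" (0 to 1); they miss things now and then, are a little off and sometimes report something else, mostly with a low value. They report only what shows in the picture. A call takes as long as a camera call. They do not tell look-alikes from the thing itself.
- cut_out(camera, label): "mask" (400x640 bool, what is visible of it) and "extent" ([left, top, right, bottom] in pixels, round what is visible of it).
Readings, each from a call of its own:
- arm.get_clock(): time.
- arm.get_joint_pos(): joint angles.
- arm.get_dq(): joint speeds.
- arm.get_joint_efforts(): joint torques, N m.
- arm.get_ee_pos(): TCP position.
- arm.get_ee_rot(): TCP orientation.
- arm.get_contact_force(): force on the tool from outside, world axes, zero at the start.
- arm.get_ft_torque(): the same for the moment, N m.
- arm.get_width(): finger opening in m.
Only numpy, scipy, OpenCV 4.12 (cv2) and the standard library are available. Lean on these libraries where they do the work, as an engineer would, in place of code of your own. Each camera call takes 0.05 s, during which the arm holds its last target. There are 200 camera calls.

TASK

Two spray cans have been knocked over at the finishing bench. Stand the blue-capped one that lies in the rack's lane back upright in the free end of the lane, and stand the orange-capped one that lies on the bench upright in the gap in the lane between the two standing orange-capped cans. Set both down gently on the rack's board, keep the standing cans upright and practically where they are, and leave the other things on the bench alone.

Things in the scene. Friction and masses are not known exactly. Their poses are not given: they have to be found in the camera images.
- rack: Shop-made can rack fixed to the bench: a flat dark plywood board 92 x 560 mm, 6 mm thick, edged all round with low wooden battens 15 mm wide that rise 10 mm above the board (top 16 mm above the bench). The lane between the long battens is 62 mm wide and 530 mm long. Origin at the centre of the board's underside, on the bench; z up, y along the lane, x across it (away from the robot). The orange pair stands at the -y end, the free end of the lane is at +y.
- blue_tipped: Spray can with a blue cap and a grey body, lying along the lane with its foot towards the standing blue can and its cap towards the rack's +y end. All five cans are alike: straight metal body 52 mm in diameter from the foot up to 130 mm, then a cap 48 mm in diameter up to 165 mm; filled rigid, roughly 0.17 to 0.34 kg, centre of mass about 70 mm above the foot. Origin at the centre of the foot (underside), z along the can from foot to cap. Free to roll.
- orange_tipped: Spray can with an orange cap and a white body, same size and frame, lying on the bench between the rack and the robot, cap roughly towards the rack's +y direction. Free to roll.
- orange_left: Standing spray can with an orange cap and white body, same size and frame, nearest the rack's -y end; no room for a can beyond it.
- orange_right: Standing spray can with an orange cap and white body, same size and frame. Between it and orange_left there is a gap 20 to 32 mm wider than one can.
- blue_standing: Standing spray can with a blue cap and grey body, same size and frame, close beside orange_right on its +y side (too close for another can between them). From it to the +y end of the lane the rack holds only the tipped blue can; at least 0.25 m of lane is left from its axis.
- tape: Roll of yellow masking tape lying flat on the bench, 96 mm across, 25 mm high. Origin at the centre of its underside. Bystander.
- tin: Green tin of wood filler standing on the bench, 94 mm across, 84 mm high. Origin at the centre of its underside. Bystander.
- hammer: Hammer with a wooden handle, about 0.3 m long, lying on the bench to the left of the rack. Origin at its middle, on the bench. Bystander.
- sanding_block: Cork sanding block with a red sole, 121 x 71 x 32 mm, on the bench to the right. Origin at the centre of its underside. Bystander.
There are look-alikes about, which are no part of the job. Leave any green look-alike of the blue_tipped alone.

How it is judged (in metres and radians):
At the end, for the whole second after the job is handed in: Both tipped cans stand at rest on the rack's board, upright within 0.06 rad and within 8 mm of the lane's centre line: blue past the standing blue can, orange between the standing orange cans (110 mm or less from each). The other three cans still stand, moved 25 mm or less (angle between each of blue_tipped, orange_tipped, orange_left, orange_right, blue_standing's own z axis and vertical below 0.06 rad and z of each of blue_tipped, orange_tipped in the frame of rack below 0.009 m and x of blue_tipped in the frame of rack between -0.008 and 0.008 m and y of blue_tipped in the frame of rack between 0 and 0.245 m and linear speed of each of blue_tipped, orange_tipped below 0.03 m/s and x of orange_tipped in the frame of rack between -0.008 and 0.008 m and horizontal distance between orange_tipped and orange_left below 0.11 m and horizontal distance between orange_tipped and orange_right below 0.11 m and distance of each of orange_left, orange_right, blue_standing from where it was at the start of the episode below 0.025 m); the robot touches nothing.
It fails at once if a standing can of the row is knocked over (tilted past 0.35 rad) (angle between any of orange_left, orange_right, blue_standing's own z axis and vertical above 0.35 rad).
It fails at once if a can is dropped or slammed down on the rack (its foot faster than 0.35 m/s within 24 mm of the board) ((linear speed of blue_tipped above 0.35 m/s and z of blue_tipped in the frame of rack below 0.03 m and x of blue_tipped in the frame of rack between -0.05 and 0.05 m) or (linear speed of orange_tipped above 0.35 m/s and z of orange_tipped in the frame of rack below 0.03 m and x of orange_tipped in the frame of rack between -0.05 and 0.05 m)).
It fails at once if the tape, tin, hammer or sanding block is moved more than 30 mm (distance of any of tape, tin, hammer, sanding_block from where it was at the start of the episode above 0.03 m).
It also fails if it takes over 72 s, if anything falls off the work surface, if the arm or the gripper's body presses on something with over 40 N, if the wrist force passes 120 N, or if a joint passes its speed limit or range.

## Working session

There is one attempt and no reset: what is moved stays moved. The work goes in short steps, each a Python script; the robot and the scene stay as the last script left them, time stands still between calls to the robot, and variables do not carry over. Pictures are saved under pics/ and viewed, about 8 in all and at most 12, crops included, and the job is handed in when it is done.

```bash
mkdir -p pics; ls
python3 - <<'E'
from bench import *
import cv2, numpy as np
for n in ["scene","side"]:
    p,d=read_camera(n); cv2.imwrite(f"pics/{n}0.png",p); np.save(f"{n}_d.npy",d)
    c=calibration(n); print(n,c)
    for l in ["blue_tipped","orange_tipped","orange_left","rack","tape","tin"]:
        for r in cut_out(n,l): print(n,l,round(r["score"],2),r["extent"],r["mask"].sum())
print(calibration("wrist")); print(arm.get_clock(), arm.get_ee_rot())
E
```

```text
pics
scene {'camera_matrix': array([[520.33839363,   0.        , 321.26529811],
       [  0.        , 520.33839363, 202.37869589],
       [  0.        ,   0.        ,   1.        ]]), 'dist': array([-0.14599846,  0.        ,  0.        ,  0.        ,  0.        ]), 'eye': array([ 1.39853266, -0.60500441,  1.33036224]), 'rotation': array([-1.39981735e+02, -5.27591184e-02,  5.51181708e+01])}
scene blue_tipped 0.75 [359.3, 196.6, 412.6, 232.0] 853
scene blue_tipped 0.65 [312.1, 130.8, 360.4, 161.7] 683
scene orange_tipped 0.62 [309.0, 178.0, 349.6, 217.4] 742
scene orange_left 0.7 [282.8, 228.5, 306.3, 273.4] 776
scene tape 0.89 [194.5, 297.0, 225.0, 330.6] 479
scene tin 0.81 [178.8, 241.8, 213.5, 285.3] 1208
side {'camera_matrix': array([[469.19608803,   0.        , 319.35551294],
       [  0.        , 469.19608803, 202.87113867],
       [  0.        ,   0.        ,   1.        ]]), 'dist': array([-0.06817003,  0.        ,  0.        ,  0.        ,  0.        ]), 'eye': array([-0.35691948,  0.982114  ,  1.09019263]), 'rotation': array([-1.28452767e+02,  7.33089338e-02, -1.38341207e+02]
[... 387 characters left out ...]
0.82 [357.1, 137.5, 378.7, 157.1] 232
{'camera_matrix': array([[358.38393846,   0.        , 322.61430564],
       [  0.        , 358.38393846, 199.77156852],
       [  0.        ,   0.        ,   1.        ]]), 'dist': array([-0.00035113,  0.        ,  0.        ,  0.        ,  0.        ]), 'hand_eye': array([[-2.53181612e-04, -9.54930029e-01, -2.96830886e-01,
         8.54264701e-02],
       [ 9.99999967e-01, -2.57422940e-04, -2.47976467e-05,
         1.01418680e-03],
       [-5.27310620e-05, -2.96830883e-01,  9.54930062e-01,
        -1.69412438e-01],
       [ 0.00000000e+00,  0.00000000e+00,  0.00000000e+00,
         1.00000000e+00]])}
0.7 [-1.79998335e+02  3.62750889e-04  2.22193169e+01]
```

View pics/scene0.png

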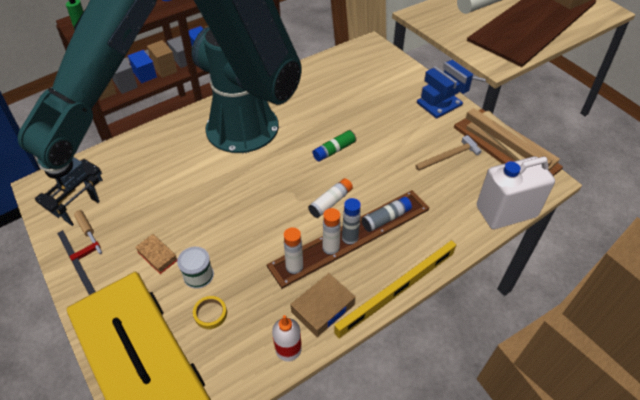

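View pics/side0.png

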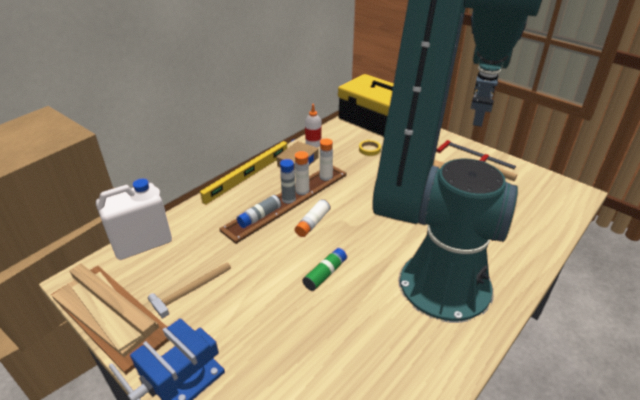

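Candidates seen in scene: the blue-capped grey can in the lane (388,214) and the green-bodied can with a blue cap on the bench (335,146), which is a look-alike. The lying orange-capped white can is at (330,198), and the bottle with an orange nozzle is at (287,335). The standing cans are at (292,250), (332,230) and (351,220). I choose (388,214) and (330,198).

```bash
cat > h.py <<'E'
from bench import *
import cv2, numpy as np
from scipy.spatial.transform import Rotation as R
def cloud(name,d,pose=None):
    c=calibration(name); K=c["camera_matrix"]
    v,u=np.mgrid[0:400,0:640]
    n=cv2.undistortPoints(np.stack([u,v],-1).reshape(-1,1,2).astype(np.float32),K,c["dist"]).reshape(400,640,2)
    P=np.dstack([n,np.ones((400,640))])*d[...,None]
    if name=="wrist":
        he=c["hand_eye"]; P=P@he[:3,:3].T+he[:3,3]
        p,r=pose; P=P@R.from_euler("xyz",r,degrees=True).as_matrix().T+np.array(p)
    else: P=P@R.from_euler("xyz",c["rotation"],degrees=True).as_matrix().T+c["eye"]
    P[d<=0]=np.nan
    return P
def box(r):
    l,t,rr,b=[int(x) for x in r["extent"]]; return l,t,rr,b
E
cat > m.py <<'E'
from h import *
for n in ["scene","side"]:
    p,d=read_camera(n); P=cloud(n,d); hsv=cv2.cvtColor(p,cv2.COLOR_BGR2HSV)
    t=[P[y,x,2] for y,x in ([(150,400),(250,250)] if n=="scene" else [(250,260),(300,300)])]
    print(n,"bench z",np.round(t,4))
    for l in ["blue_tipped","orange_tipped","orange_left","blue_standing","tape","tin","hammer","sanding_block"]:
        for r in cut_out(n,l):
            if r["score"]<.4: continue
            m=cv2.erode(r["mask"].astype(np.uint8),np.ones((3,3)))>0
            q=P[m]; q=q[~np.isnan(q[:,0])]
            if len(q)<10: continue
            print(l,round(r["score"],2),np.round(np.median(q,0),3),"min",np.round(np.percentile(q,2,0),3),"max",np.round(np.percentile(q,98,0),3))
    # rack: dark reddish pixels low over the bench
    H,S,V=[hsv[...,i].astype(int) for i in range(3)]
    m=(P[...,2]>-.003)&(P[...,2]<.022)&(V<110)&(S>60)&((H<20)|(H>170))&(P[...,0]>.4)&(P[...,0]<1.1)&(abs(P[...,1])<.6)
    nl,lab,st,ce=cv2.connectedComponentsWithStats(m.astype(np.uint8)); 
    k=[i for i in range(1,nl) if st[i,4]>40]; m=np.isin(lab,k); print([st[i].tolist() for i in k])
    q=P[m]; np.save(f"rack_{n}.npy",q)
    print("rack rect",cv2.minAreaRect(q[:,:2].astype(np.float32)*1000))
    p2=p.copy(); p2[m]=(0,255,255); cv2.imwrite(f"pics/rk_{n}.png",p2)
a=cv2.imread("pics/scene0.png")[110:300,250:450]; b=cv2.imread("pics/rk_scene.png")[110:300,250:450]
cv2.imwrite("pics/crop1.png",cv2.resize(np.hstack([a,b]),None,fx=2,fy=2,interpolation=cv2.INTER_CUBIC))
E
python3 m.py
```

```text
scene bench z [ 0.004  -0.0046]
blue_tipped 0.93 [0.674 0.151 0.052] min [0.647 0.082 0.023] max [0.69  0.237 0.061]
blue_tipped 0.8 [0.321 0.205 0.043] min [0.296 0.131 0.016] max [0.336 0.29  0.057]
orange_tipped 0.98 [0.514 0.048 0.046] min [ 0.484 -0.021  0.019] max [0.539 0.134 0.056]
tape 0.75 [ 0.651 -0.466  0.022] min [ 0.604 -0.508  0.007] max [ 0.691 -0.423  0.029]
tin 0.86 [ 0.527 -0.437  0.081] min [ 0.468 -0.476  0.006] max [ 0.55  -0.395  0.089]
hammer 0.6 [0.571 0.547 0.022] min [0.55  0.399 0.009] max [0.623 0.644 0.03 ]
sanding_block 0.83 [ 0.384 -0.511  0.03 ] min [ 0.318 -0.549  0.008] max [ 0.434 -0.471  0.037]
[[267, 192, 162, 96, 1869], [336, 226, 17, 28, 105], [160, 257, 17, 15, 57], [197, 300, 23, 15, 65], [292, 311, 35, 26, 75]]
rack rect ((706.1648559570312, -146.4248046875), (876.5794067382812, 384.79290771484375), 74.62183380126953)
side bench z [-0.0001 -0.0005]
blue_tipped 0.88 [0.645 0.176 0.049] min [0.632 0.09  0.027] max [0.671 0.248 0.061]
blue_tipped 0.78 [0.293 0.232 0.047] min [0.277 0.141 0.017] max [0.315 0.297 0.056]
orange_tipped 0.64 [0.485 
[... 170 characters left out ...]
0.49 [0.628 0.084 0.012] min [ 0.598 -0.235  0.002] max [0.7   0.309 0.02 ]
blue_standing 0.91 [0.638 0.036 0.115] min [0.626 0.009 0.023] max [0.667 0.05  0.174]
blue_standing 0.62 [0.485 0.075 0.046] min [ 0.462 -0.014  0.017] max [0.513 0.143 0.056]
tape 0.78 [ 0.636 -0.454  0.017] min [ 0.594 -0.508 -0.002] max [ 0.681 -0.414  0.029]
hammer 0.92 [0.557 0.574 0.023] min [0.537 0.413 0.012] max [0.612 0.656 0.029]
sanding_block 0.45 [ 0.341 -0.53   0.03 ] min [ 0.328 -0.54   0.024] max [ 0.356 -0.514  0.034]
[[309, 174, 17, 16, 124], [221, 174, 125, 69, 277], [226, 195, 62, 40, 221]]
rack rect ((645.6021118164062, 38.90461730957031), (549.77294921875, 91.13921356201172), 86.78870391845703)
```

```bash
cat > look.py <<'E'
from h import *
t0=arm.get_clock()
arm.move_to([.63,.04,.38],[180,0,0]); print("t",t0,arm.get_clock(),arm.get_joint_pos())
pose=(arm.get_ee_pos(),arm.get_ee_rot())
p,d=read_camera("wrist"); P=cloud("wrist",d,pose); np.save("wP.npy",P); cv2.imwrite("pics/w1.png",p)
for l in ["blue_tipped","orange_tipped","orange_left","blue_standing"]:
    for r in cut_out("wrist",l): print(l,round(r["score"],2),np.round(r["extent"]),np.round(np.nanmedian(P[r["mask"]],0),3))
E
python3 look.py
```

```text
t 1.6 4.4083 [ 1.46895353e+00  6.84021167e+00  1.00187442e+02 -3.49601749e-03
  7.29883357e+01  9.15053314e+01]
blue_tipped 0.79 [210. 332. 271. 354.] [0.314 0.177 0.048]
blue_tipped 0.76 [173. 107. 296. 151.] [0.667 0.161 0.053]
orange_tipped 0.56 [253. 207. 365. 255.] [0.51  0.058 0.046]
orange_left 0.94 [452. 119. 550. 174.] [ 0.653 -0.165  0.149]
blue_standing 0.68 [317. 113. 362. 169.] [0.663 0.023 0.169]
blue_standing 0.57 [450. 120. 548. 176.] [ 0.652 -0.165  0.149]
```

View pics/w1.png

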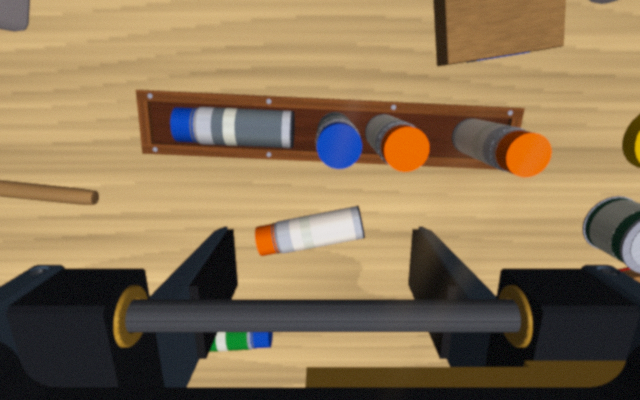

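View pics/crop1.png

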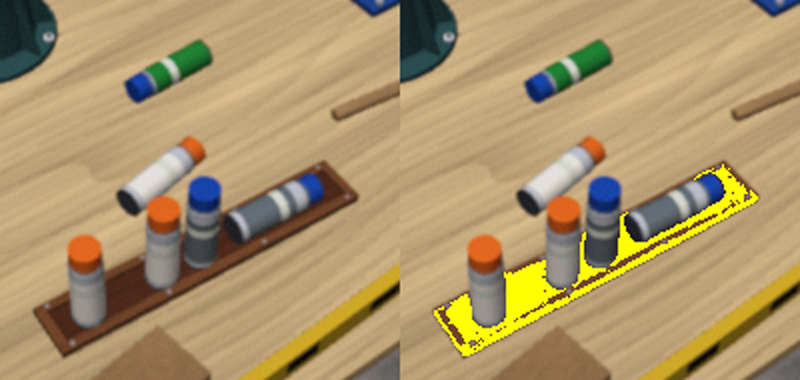

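The wrist view shows both targets well. The blue-capped grey can lies in the lane with its cap at (183,125). The orange can lies on the bench with its cap at (265,240). The standing caps are at (340,142), (405,148) and (526,153). The green look-alike at (240,340) is well away, and the crop confirms the choice. Next I'll fit the exact poses.

```bash
cat > fit.py <<'E'
from h import *
from scipy.optimize import least_squares
import json
P=np.load("wP.npy"); p=cv2.imread("pics/w1.png"); H,S,V=[x.astype(int) for x in cv2.split(cv2.cvtColor(p,cv2.COLOR_BGR2HSV))]
X,Y,Z=P[...,0],P[...,1],P[...,2]
print("bench z",np.nanmedian(Z[50:80,200:300]),np.nanmedian(Z[270:300,300:350]))
out={}
m=((Z>.005)&(Z<.03)&(V<140)&(S>70)&((H<20)|(H>170))&(X>.55)&(X<.78)&(Y<.36)&(Y>-.3)).astype(np.uint8)
n,lab,st,ce=cv2.connectedComponentsWithStats(m); k=1+np.argmax(st[1:,4])
ks=[i for i in range(1,n) if st[i,4]>60]; print([st[i].tolist() for i in ks])
q=P[np.isin(lab,[k])]
for zl in (.011,):
    r=cv2.minAreaRect((q[q[:,2]>zl][:,:2]*1000).astype(np.float32)); print("rack rect",r)
for nm,ext in [("blue_standing",(310,105,370,175)),("orange_right",(370,110,435,178)),("orange_left",(490,115,555,182))]:
    l,t,r,b=ext; q=P[t:b,l:r].reshape(-1,3); q=q[q[:,2]>.163]
    c,rad=cv2.minEnclosingCircle((q[:,:2]*1000).astype(np.float32)); print(nm,c,rad,np.median(q[:,2]))
    out[nm]=[c[0]/1000,c[1]/1000]
for nm,ext,zc,cap in [("blue_tipped",(165,100,300,155),.032,"b"),("orange_tipped",(248,200,370,260),.026,"o")]:
    l,t,r,b=ext; q=P[t:b,l:r].reshape(-1,3); q=q[(q[:,2]>zc+.003)&(q[:,2]<zc+.035)]
    c0=q[:,:2].mean(0); u=np.linalg.svd(q[:,:2]-c0,full_matrices=False)[2][0]; u*=np.sign(u[1])
    def pr(v): a=np.array([np.cos(v[1]),np.sin(v[1])]); nn=np.array([-a[1],a[0]]); return a,nn
    def res(v,zfix=False):
        a,nn=pr(v); e=q[:,:2]-c0; s=e@a; lat=e@nn-v[0]; R_=np.where(s-s.min()>.130,.024,.026)
        return np.hypot(lat,q[:,2]-zc-v[2])-R_
    f=least_squares(res,[0,np.arctan2(u[1],u[0]),0],loss="soft_l1",f_scale=.002); a,nn=pr(f.x)
    s=(q[:,:2]-c0)@a; s0,s1=np.percentile(s,[.5,99.5]); base=c0+nn*f.x[0]
    foot=base+a*((s0+s1)/2-.0825)
    print(nm,"foot",foot.round(4),"yaw",np.degrees(f.x[1]).round(2),"len",(s1-s0).round(4),"dz",f.x[2].round(4),"rms",np.sqrt((f.fun**2).mean()).round(4))
    out[nm]=[*foot,float(np.degrees(f.x[1]))]
for n_ in ["side","scene"]:
    q=np.load(f"rack_{n_}.npy"); q=q[(abs(q[:,0]-.65)<.1)&(q[:,1]>-.28)]; print(n_,cv2.minAreaRect((q[:,:2]*1000).astype(np.float32)))
json.dump(out,open("o.json","w"))
E
python3 fit.py
```

```text
bench z -0.001458309692642351 -0.0017062849945809755
[[436, 38, 7, 28, 153], [137, 91, 387, 70, 6620], [356, 152, 30, 12, 221], [424, 153, 73, 16, 650]]
rack rect ((655.9541625976562, 28.633941650390625), (558.7931518554688, 91.37036895751953), 87.34033203125)
blue_standing (657.1448974609375, 21.615333557128906) 24.075149536132812 0.1695018958644533
orange_right (654.2008056640625, -50.09928894042969) 24.24831771850586 0.16946787609582092
orange_left (648.6019897460938, -180.871337890625) 24.718713760375977 0.16934153612974093
blue_tipped foot [0.6603 0.0811] yaw 87.49 len 0.1642 dz -0.0016 rms 0.0011
orange_tipped foot [ 0.5178 -0.0215] yaw 101.58 len 0.163 dz -0.0017 rms 0.0008
side ((645.6021118164062, 38.904632568359375), (549.77294921875, 91.13916015625), 86.78870391845703)
scene ((658.4546508789062, 28.818572998046875), (560.2261352539062, 95.62427520751953), 87.24107360839844)
```

```bash
cat >> h.py <<'E'
import json
O=json.load(open("o.json"))
HP=arm.hold_point_z
LA=87.34                                   # lane direction, deg
def lane(y): return np.array([.656+(y-.0286)/np.tan(np.radians(LA)),y])
def u2(deg): return np.array([np.cos(np.radians(deg)),np.sin(np.radians(deg)),0])
Z_=np.array([0,0,1.])
def rot(tz,ty):
    return R.from_matrix(np.stack([np.cross(ty,tz),ty,tz],1)).as_euler("xyz",degrees=True)
def pose(foot,yaw,h,off,phi,sgn,stand,dz=0):
    """TCP pose gripping a can: lying (axis along yaw, foot=[x,y,z of axis]) or standing (foot on its base), tool leaning to -yaw side"""
    a=u2(yaw); n=np.cross(Z_,a)*sgn; c,s=np.cos(np.radians(phi)),np.sin(np.radians(phi))
    ca,up=(Z_,-a) if stand else (a,Z_)
    tz=-ca*c-up*s
    g=np.array(foot)+ca*h+up*off
    return (g+tz*HP+Z_*dz), rot(tz,n)
E
python3 - <<'E'
from h import *
print(HP)
b=O["blue_tipped"]; o=O["orange_tipped"]
for sg in (1,-1):
    T={"b0":pose([b[0],b[1],.032],b[2],.105,.012,45,sg,False),"b0+":pose([b[0],b[1],.032],b[2],.105,.012,45,sg,False,.17),
    "b1+":pose([*lane(.21),.006],LA,.105,.012,45,sg,True,.1),"b1":pose([*lane(.21),.006],LA,.105,.012,45,sg,True),
    "o0+":pose([o[0],o[1],.026],o[2],.105,.005,45,sg,False,.17),"o0":pose([o[0],o[1],.026],o[2],.105,.005,45,sg,False),
    "o1+":pose([.52,.04,0],o[2],.105,.005,45,sg,True,.1),"o1":pose([.52,.04,0],o[2],.105,.005,45,sg,True),
    "o2":pose([.52,.04,0],LA,.125,0,0,sg,True),"o3":pose([*lane(-.1155),.006],LA,.125,0,0,sg,True)}
    for k,(p,r) in T.items():
        q=arm.solve_ik(p,r); print(sg,k,p.round(3),r.round(1),None if q is None else np.round(q,0))
E
```

```text
0.0188
1 b0 [0.664 0.173 0.031] [-180.   -45.   -92.5] [  27.   46.   93.  -40.   72. -127.]
1 b0+ [0.664 0.173 0.201] [-180.   -45.   -92.5] [  27.   33.   93.  -39.   82. -135.]
1 b1+ [0.664 0.211 0.198] [-180.    45.   -92.7] [ -0.  25. 107.  54.  61. 149.]
1 b1 [0.664 0.211 0.098] [-180.    45.   -92.7] [ -0.  33. 107.  59.  56. 141.]
1 o0+ [0.499 0.068 0.188] [-180.   -45.   -78.4] [  26.   15.  122.  -48.   67. -136.]
1 o0 [0.499 0.068 0.018] [-180.   -45.   -78.4] [  26.   34.  121.  -56.   56. -120.]
1 o1+ [0.518 0.048 0.192] [-180.    45.   -78.4] [-16.  19. 116.  40.  74. 130.]
1 o1 [0.518 0.048 0.092] [-180.    45.   -78.4] [-16.  29. 117.  43.  67. 123.]
1 o2 [0.52  0.04  0.106] [180.    0.  -92.7] [   2.   15.  122.   -0.   42. -176.]
1 o3 [ 0.649 -0.116  0.112] [180.    0.  -92.7] [-12.  26. 106.  -0.  48. 171.]
-1 b0 [0.664 0.173 0.031] [180.   45.   87.5] [ 27.  46.  93. -40.  72.  53.]
-1 b0+ [0.664 0.173 0.201] [180.   45.   87.5] [ 27.  33.  93. -39.  82.  45.]
-1 b1+ [0.664 0.211 0.198] [180.  -45.   87.3] [ -0.  25. 107.  54.  61. -31.]
-1 b1 [0.664 0.211 0.098] [180.  -45.   87.3] [ -0.  33. 107.  59.  56. -39.]
-1 o0+ [0.499 0.068 0.188] [180.   45.  101.6] [ 26.  15. 122. -48.  67.  44.]
-1 o0 [0.499 0.068 0.018] [180.   45.  101.6] [ 26.  34. 121. -56.  56.  60.]
-1 o1+ [0.518 0.048 0.192] [180.  -45.  101.6] [-16.  19. 116.  40.  74. -50.]
-1 o1 [0.518 0.048 0.092] [180.  -45.  101.6] [-16.  29. 117.  43.  67. -57.]
-1 o2 [0.52  0.04  0.106] [180.    0.   87.3] [  2.  15. 122.  -0.  42.   4.]
-1 o3 [ 0.649 -0.116  0.112] [180.    0.   87.3] [-12.  26. 106.  -0.  48.  -9.]
```

```bash
cat > b1.py <<'E'
from h import *
b=O["blue_tipped"]; L=lambda dz:pose([b[0],b[1],.032],b[2],.105,.012,45,-1,False,dz)
S=lambda dz:pose([*lane(.21),.006],LA,.105,.012,45,-1,True,dz)
def st(s): print(s,round(arm.get_clock(),2),"w",round(arm.get_width(),4),"F",np.round(arm.get_contact_force(),1),np.round(arm.get_ee_pos(),3))
arm.move_to(*L(.12)); st("above")
arm.move_linear(L(0)[0],velocity=.1); st("down")
move_gripper(.03); st("grip")
arm.move_linear(L(.17)[0],velocity=.12); st("lift")
p,r=S(.1); d=np.linalg.norm(p-L(.17)[0]); arm.move_linear(p,r,velocity=d/2.2); st("turned")
for n in ("side","scene"):
    i,dd=read_camera(n); cv2.imwrite(f"pics/b_{n}.png",i); np.save(f"b_{n}.npy",cloud(n,dd))
a=cv2.imread("pics/b_side.png")[90:290,150:400]; c=cv2.imread("pics/b_scene.png")[60:260,250:500]
cv2.imwrite("pics/b_both.png",cv2.resize(np.hstack([a,c]),None,fx=1.6,fy=1.6,interpolation=cv2.INTER_CUBIC))
E
python3 b1.py
```

```text
above 5.73 w 0.0913 F [-0.1 -0.3  1.3] [0.665 0.172 0.152]
down 7.08 w 0.0915 F [-0.5 -0.1  0.5] [0.665 0.173 0.031]
grip 7.78 w 0.0513 F [-0.  0.  0.] [0.664 0.173 0.031]
lift 9.34 w 0.0516 F [ 0.8 -0.5 -3.3] [0.664 0.173 0.2  ]
turned 11.69 w 0.0513 F [-0.  -0.6 -3.3] [0.665 0.211 0.198]
```

View pics/b_both.png

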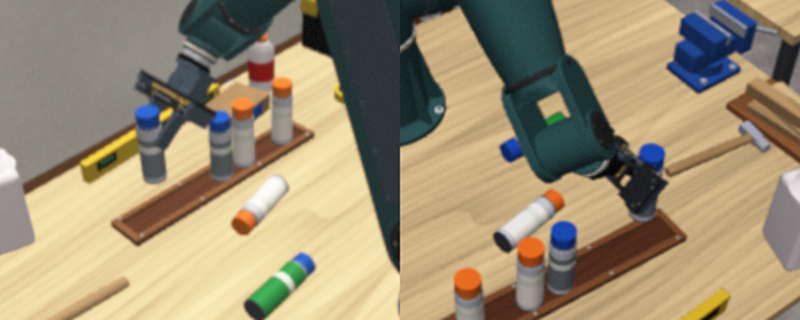

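```bash
cat >> h.py <<'E'
from scipy.optimize import least_squares
def axis_fit(P,foot,zr=((.012,.075),)):
    """4-param axis of an upright can near foot (x,y,z); zr: bands above the foot used"""
    q=P.reshape(-1,3); q=q[~np.isnan(q[:,0])]; f=np.array(foot)
    q=q[np.hypot(*(q[:,:2]-f[:2]).T)<.045]; h=q[:,2]-f[2]
    q=q[np.any([(h>a)&(h<b) for a,b in zr],0)]; h=q[:,2]-f[2]
    rad=np.where(h>.131,.024,.026)
    fn=lambda v: np.hypot(q[:,0]-f[0]-v[0]-v[2]*h,q[:,1]-f[1]-v[1]-v[3]*h)-rad
    r=least_squares(fn,[0,0,0,0],loss="soft_l1",f_scale=.0015)
    return f[:2]+r.x[:2],r.x[2:],len(q),np.sqrt((r.fun**2).mean())
E
python3 - <<'E'
from h import *
for n in ("side","scene"):
    P=np.load(f"b_{n}.npy")
    print(n,"held",[np.round(x,4) for x in axis_fit(P,[*lane(.21),.106],((.01,.075),(.135,.16)))])
    print(n,"blue_standing",[np.round(x,4) for x in axis_fit(P,[*O["blue_standing"],.006],((.012,.075),(.135,.16)))])
print(lane(.21))
E
```

```text
side held [array([0.6638, 0.2102]), array([-0.0042, -0.0045]), np.int64(367), np.float64(0.0039)]
side blue_standing [array([0.655 , 0.0211]), array([-0.0008,  0.006 ]), np.int64(287), np.float64(0.0041)]
scene held [array([0.6637, 0.2108]), array([-0.0029, -0.0023]), np.int64(120), np.float64(0.0037)]
scene blue_standing [array([0.6567, 0.0235]), array([-0.0043,  0.001 ]), np.int64(331), np.float64(0.0033)]
[0.66442769 0.21      ]
```

```bash
cat >> h.py <<'E'
def st(s): print(s,round(arm.get_clock(),2),"w",round(arm.get_width(),4),"F",np.round(arm.get_contact_force(),1),np.round(arm.get_ee_pos(),3))
def touch_down(p,top=.004,bot=-.004,step=.001,rise=3.5):
    f0=arm.get_contact_force()[2]; z=top
    while z>=bot-1e-9:
        arm.move_linear(np.array(p)+[0,0,z],velocity=.02)
        f=arm.get_contact_force()[2]-f0
        if f>rise: break
        z-=step
    print("touch dz",round(z,4),"rise",round(f,1))
E
python3 - <<'E'
from h import *
S=lambda dz:pose([*lane(.21),.006],LA,.105,.012,45,-1,True,dz)
arm.move_linear(S(.006)[0],velocity=.08); st("low")
touch_down(S(0)[0]); st("down")
move_gripper(.091); st("open")
p,r=S(0); p=np.array(arm.get_ee_pos()); tz=R.from_euler("xyz",r,degrees=True).as_matrix()[:,2]
arm.move_linear(p-tz*.13,velocity=.12); st("back")
arm.move_linear(p-tz*.13+[0,0,.08],velocity=.2)
i,d=read_camera("side"); P=cloud("side",d)
print("blue",[np.round(x,4) for x in axis_fit(P,[*lane(.21),.006],((.012,.16),))])
print("bstand",[np.round(x,4) for x in axis_fit(P,[*O["blue_standing"],.006],((.012,.16),))])
o=O["orange_tipped"]
q=P.reshape(-1,3);  cv2.imwrite("pics/c_side.png",i)
E
```

```text
low 13.12 w 0.0515 F [-0.1  0.1 -3.1] [0.665 0.211 0.104]
touch dz -0.001 rise 7.0
down 14.62 w 0.0516 F [-1.9 -0.7  3.9] [0.665 0.211 0.097]
open 15.37 w 0.0911 F [ 0.5 -0.6  0.8] [0.664 0.211 0.097]
back 16.6 w 0.0913 F [-0.1 -0.4  0.2] [0.66  0.12  0.188]
blue [array([0.6635, 0.2102]), array([ 0.0007, -0.0007]), np.int64(535), np.float64(0.0029)]
bstand [array([0.655 , 0.0214]), array([-0.0044,  0.0018]), np.int64(493), np.float64(0.0042)]
```

```bash
cat > o1.py <<'E'
from h import *
o=O["orange_tipped"]; L=lambda dz:pose([o[0],o[1],.026],o[2],.105,.005,45,-1,False,dz)
S=lambda dz:pose([.52,.04,0],o[2],.105,.005,45,-1,True,dz)
p=np.array(arm.get_ee_pos()); arm.move_linear(p+[-.05,0,.07],velocity=.2)
arm.move_to(*L(.2)); st("above")
arm.move_linear(L(.02)[0],velocity=.15); arm.move_linear(L(0)[0],velocity=.05); st("down")
move_gripper(.03); st("grip")
arm.move_linear(L(.17)[0],velocity=.12); st("lift")
p,r=S(.08); d=np.linalg.norm(p-L(.17)[0]); arm.move_linear(p,r,velocity=d/2.2); st("turned")
for n in ("side","scene"):
    i,dd=read_camera(n); cv2.imwrite(f"pics/o_{n}.png",i); P=cloud(n,dd)
    print(n,"held",[np.round(x,4) for x in axis_fit(P,[.52,.04,.08],((.01,.075),(.135,.16)))])
a=cv2.imread("pics/o_side.png")[90:290,150:400]; c=cv2.imread("pics/o_scene.png")[60:260,250:500]
cv2.imwrite("pics/o_both.png",cv2.resize(np.hstack([a,c]),None,fx=1.6,fy=1.6,interpolation=cv2.INTER_CUBIC))
E
python3 o1.py
```

```text
above 19.23 w 0.091 F [0.6 0.5 0.6] [0.499 0.068 0.217]
down 21.13 w 0.0914 F [0.5 0.1 0.1] [0.499 0.068 0.017]
grip 21.82 w 0.0513 F [-0.5  0.7 -0.2] [0.499 0.068 0.018]
lift 23.38 w 0.0512 F [ 0.5  0.3 -3.1] [0.499 0.068 0.187]
turned 25.73 w 0.0514 F [ 0.1  0.2 -2.9] [0.518 0.048 0.172]
side held [array([0.5199, 0.0403]), array([-0.019 , -0.0162]), np.int64(361), np.float64(0.0043)]
scene held [array([0.5211, 0.041 ]), array([-0.0038,  0.0014]), np.int64(94), np.float64(0.004)]
```

View pics/o_both.png

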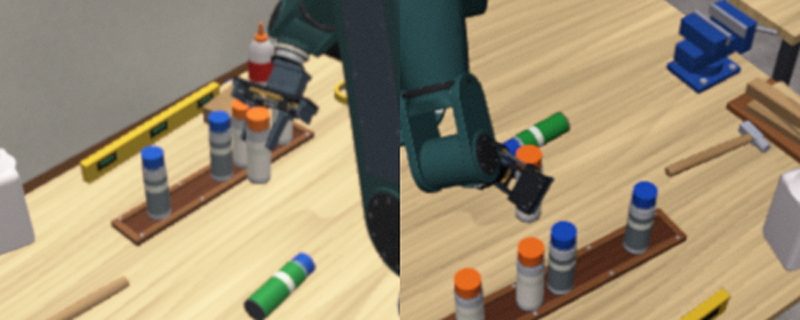

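```bash
cat > o2.py <<'E'
from h import *
o=O["orange_tipped"]
S=lambda dz:pose([.52,.04,0],o[2],.105,.005,45,-1,True,dz)
arm.move_linear(S(.006)[0],velocity=.08); touch_down(S(0)[0]); st("down")
move_gripper(.091)
r=S(0)[1]; p=np.array(arm.get_ee_pos()); tz=R.from_euler("xyz",r,degrees=True).as_matrix()[:,2]
arm.move_linear(p-tz*.13,velocity=.15); arm.move_linear(p-tz*.13+[0,0,.08],velocity=.2); st("back")
f=[]
for n in ("side","scene"):
    i,dd=read_camera(n); P=cloud(n,dd); x=axis_fit(P,[.52,.04,0],((.01,.16),)); f.append(x[0]); print(n,[np.round(v,4) for v in x])
c=np.mean(f,0); json.dump(c.tolist(),open("c.json","w"))
G=lambda dz:pose([*c,0],LA,.125,0,0,-1,True,dz)
arm.move_to(*G(.2)); st("over")
pz=(arm.get_ee_pos(),arm.get_ee_rot()); i,dd=read_camera("wrist"); P=cloud("wrist",dd,pz); cv2.imwrite("pics/o_w.png",i)
for nm,xy,z in (("orange",c,.165),("blue_tipped",lane(.21),.171),*[(k,O[k],.171) for k in ("blue_standing","orange_right","orange_left")]):
    q=P.reshape(-1,3); q=q[(abs(q[:,2]-z)<.007)&(np.hypot(q[:,0]-xy[0],q[:,1]-xy[1])<.04)]
    if len(q)>20: print(nm,np.round(xy,4),[np.round(v,1) for v in cv2.minEnclosingCircle((q[:,:2]*1000).astype(np.float32))],len(q))
E
python3 o2.py
```

```text
touch dz -0.001 rise 5.8
down 28.41 w 0.0517 F [-0.6 -1.3  2.8] [0.518 0.048 0.091]
back 30.73 w 0.0911 F [-0.2 -0.1 -0.8] [ 0.536 -0.042  0.262]
side [array([0.519 , 0.0391]), array([0.0014, 0.0083]), np.int64(503), np.float64(0.0025)]
scene [array([0.5206, 0.0416]), array([0.0016, 0.0006]), np.int64(472), np.float64(0.0028)]
over 31.72 w 0.0909 F [0.1 0.1 0.3] [0.519 0.04  0.305]
orange [0.5198 0.0403] [array([521. ,  39.6]), np.float64(24.2)] 2197
blue_standing [0.6571 0.0216] [array([656.4,  21.3]), np.float64(24.6)] 2287
orange_right [ 0.6542 -0.0501] [array([657.2, -45.7]), np.float64(23.3)] 759
orange_left [ 0.6486 -0.1809] [array([ 638.6, -159.4]), np.float64(4.8)] 31
```

View pics/o_w.png

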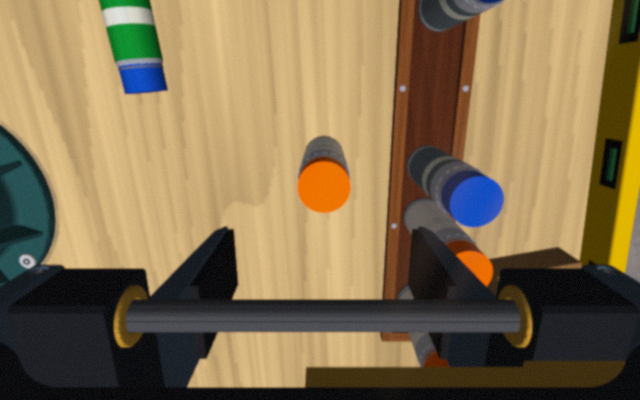

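```bash
cat > o3.py <<'E'
from h import *
c=np.array([.5204,.0400]); G=lambda dz:pose([*c,0],LA,.125,0,0,-1,True,dz)
arm.move_linear(G(0.05)[0],velocity=.15); arm.move_linear(G(0)[0],velocity=.08); st("at")
move_gripper(.03); st("grip")
arm.move_linear(G(.205)[0],velocity=.15)
t=lane(-.1155); t[0]+=.0005
T=lambda dz:pose([*t,.006],LA,.125,0,0,-1,True,dz)
arm.move_linear(T(.2)[0],velocity=.12); st("over gap")
for n in ("side","scene"):
    i,dd=read_camera(n); P=cloud(n,dd); cv2.imwrite(f"pics/g_{n}.png",i)
    print(n,"target",t,"held",[np.round(v,4) for v in axis_fit(P,[*t,.206],((.01,.095),))])
    for k in ("orange_left","orange_right"): print(k,O[k],[np.round(v,4) for v in axis_fit(P,[*O[k],.006],((.02,.16),))])
E
python3 o3.py
python3 - <<'E'
import cv2,numpy as np
a=cv2.imread("pics/g_side.png")[50:250,180:430]; c=cv2.imread("pics/g_scene.png")[130:330,200:450]
cv2.imwrite("pics/g_both.png",cv2.resize(np.hstack([a,c]),None,fx=1.6,fy=1.6,interpolation=cv2.INTER_CUBIC))
E
```

```text
at 33.69 w 0.0912 F [ 0.8 -0.4  0.4] [0.521 0.04  0.106]
grip 34.38 w 0.0512 F [-0.9 -0.   2.1] [0.52  0.04  0.106]
over gap 37.73 w 0.051 F [-0.5 -0.2 -3. ] [ 0.65  -0.115  0.312]
side target [ 0.64980524 -0.1155    ] held [array([ 0.6493, -0.1169]), array([-0.0239,  0.0327]), np.int64(290), np.float64(0.0029)]
orange_left [0.6486019897460937, -0.180871337890625] [array([ 0.6448, -0.1806]), array([ 0.001 , -0.0011]), np.int64(397), np.float64(0.0032)]
orange_right [0.6542008056640625, -0.050099288940429684] [array([ 0.6516, -0.0506]), array([0.    , 0.0054]), np.int64(429), np.float64(0.0027)]
scene target [ 0.64980524 -0.1155    ] held [array([ 0.6496, -0.1139]), array([0.0049, 0.0062]), np.int64(387), np.float64(0.0015)]
orange_left [0.6486019897460937, -0.180871337890625] [array([ 0.6475, -0.179 ]), array([-0.0025, -0.0017]), np.int64(511), np.float64(0.0022)]
orange_right [0.6542008056640625, -0.050099288940429684] [array([ 0.6531, -0.048 ]), array([0.0011, 0.0014]), np.int64(500), np.float64(0.0024)]
```

View pics/g_both.png

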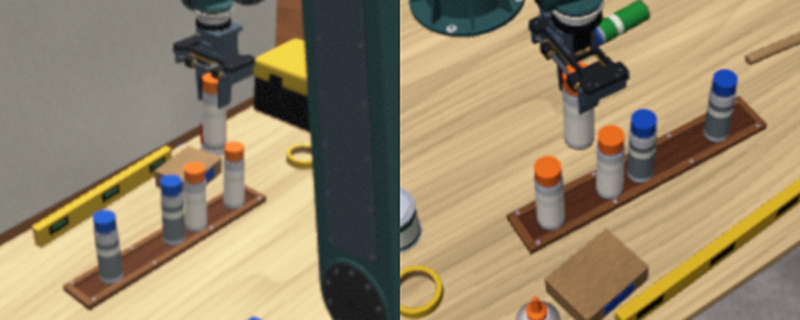

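```bash
cat > o4.py <<'E'
from h import *
t=lane(-.1155); t[0]+=.0005
T=lambda dz:pose([*t,.006],LA,.125,0,0,-1,True,dz)
arm.move_linear(T(.03)[0],velocity=.1); st("in gap")
arm.move_linear(T(.006)[0],velocity=.05); touch_down(T(0)[0]); st("down")
move_gripper(.091); st("open")
arm.move_linear(T(.2)[0],velocity=.12); st("clear")
arm.move_to([.5,-.1,.38],[180,0,0])
for n in ("side","scene","wrist"):
    pz=(arm.get_ee_pos(),arm.get_ee_rot())
    i,dd=read_camera(n); P=cloud(n,dd,pz); cv2.imwrite(f"pics/f_{n}.png",i)
    for k,xy in (("orange_tipped",t),("blue_tipped",lane(.21)),*[(k,O[k]) for k in ("orange_left","orange_right","blue_standing")]):
        if n=="wrist":
            q=P.reshape(-1,3); q=q[(abs(q[:,2]-.171)<.008)&(np.hypot(q[:,0]-xy[0],q[:,1]-xy[1])<.04)]
            if len(q)>20: print(n,k,np.round(xy,4),[np.round(v,1) for v in cv2.minEnclosingCircle((q[:,:2]*1000).astype(np.float32))])
        else: print(n,k,np.round(xy,4),"lane x",lane(xy[1])[0].round(4),[np.round(v,4) for v in axis_fit(P,[*xy,.006],((.02,.16),))])
print(arm.get_clock())
a=cv2.imread("pics/f_side.png")[50:250,180:430]; c=cv2.imread("pics/f_scene.png")[130:330,200:450]
cv2.imwrite("pics/f_both.png",cv2.resize(np.hstack([a,c]),None,fx=1.6,fy=1.6,interpolation=cv2.INTER_CUBIC))
E
python3 o4.py
```

```text
in gap 39.67 w 0.0515 F [ 0.1  0.6 -1.9] [ 0.65  -0.116  0.143]
touch dz -0.001 rise 15.6
down 41.81 w 0.0514 F [-4.1 -0.1 11.9] [ 0.65  -0.116  0.112]
open 42.56 w 0.0909 F [-0.2  0.2 -0.4] [ 0.65  -0.116  0.111]
clear 44.38 w 0.091 F [-0.1  0.4 -0.4] [ 0.65  -0.115  0.311]
side orange_tipped [ 0.6498 -0.1155] lane x 0.6493 [array([ 0.6466, -0.1193]), array([0.0056, 0.0033]), np.int64(492), np.float64(0.0065)]
side blue_tipped [0.6644 0.21  ] lane x 0.6644 [array([0.664 , 0.2098]), array([-0.0023,  0.0013]), np.int64(496), np.float64(0.0024)]
side orange_left [ 0.6486 -0.1809] lane x 0.6463 [array([ 0.6459, -0.1804]), array([-0.0027, -0.0025]), np.int64(369), np.float64(0.0033)]
side orange_right [ 0.6542 -0.0501] lane x 0.6523 [array([ 0.6511, -0.0523]), array([0.0008, 0.0083]), np.int64(529), np.float64(0.0069)]
side blue_standing [0.6571 0.0216] lane x 0.6557 [array([0.6545, 0.0212]), array([0.0056, 0.002 ]), np.int64(477), np.float64(0.0049)]
scene orange_tipped [ 0.6498 -0.1155] lane x 0.6493 [array([ 0.6507, -0.1129]), array([-0.0008, -0.0002]), np.int64(615), np.float64(0.006
[... 257 characters left out ...]
), np.float64(0.0061)]
scene orange_right [ 0.6542 -0.0501] lane x 0.6523 [array([ 0.6534, -0.0484]), array([0.0005, 0.0014]), np.int64(508), np.float64(0.0024)]
scene blue_standing [0.6571 0.0216] lane x 0.6557 [array([0.6558, 0.024 ]), array([ 0.0056, -0.0049]), np.int64(496), np.float64(0.002)]
wrist orange_tipped [ 0.6498 -0.1155] [array([ 650.8, -116.1]), np.float64(24.0)]
wrist blue_tipped [0.6644 0.21  ] [array([654.4, 198.8]), np.float64(18.1)]
wrist orange_left [ 0.6486 -0.1809] [array([ 647.9, -181. ]), np.float64(24.3)]
wrist orange_right [ 0.6542 -0.0501] [array([653.6, -50. ]), np.float64(24.0)]
wrist blue_standing [0.6571 0.0216] [array([656.9,  21.3]), np.float64(24.1)]
45.875
```

View pics/f_both.png

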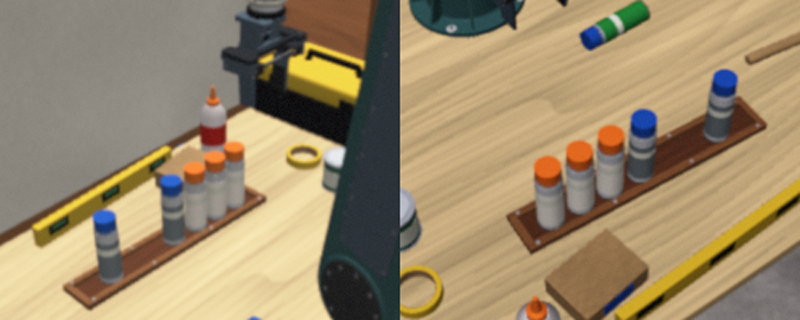

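All five cans stand in the lane, the arm is clear of everything, and the neighbours moved by about 1 mm or less. I'm handing in.

```bash
python3 -c "
from bench import *
job.sign_off(); print(arm.get_clock())"
```

```text
the job is handed in; nothing more can be done
the job is handed in; nothing more can be done
```

Both tipped cans now stand upright on the rack's board, and I handed the job in at about 46 s of robot time; sign-off gave no verdict.

- **Blue:** I gripped it lying in the lane, turned it upright in the air and lowered it until it touched the board in the free end, about 0.18 m along the lane from the rack's centre. The last fits put it within about 1 mm of the lane's centre line, leaning less than 0.005 rad.
- **Orange:** I stood it up on the bench first, gripped it again from above and lowered it into the gap. It is 1–3 mm off the centre line and about 65 mm from each standing orange can.
- **Standing cans:** From the wrist camera they moved 1 mm or less and still stand upright.
- **Touchdown:** The contact force rose by about 7 N for blue and 16 N for orange.
- **Bystanders:** I never reached near the tape, tin, hammer or sanding block, but I did not measure them again at the end.

**Disagreements:** The side and scene cameras differed by up to 6 mm on the orange can, because its neighbours' points got into that fit. I relied on the clean wrist reading of its cap, which was 1 mm from the target. The wrist camera saw the blue can's cap only partly at the end, so its figures come from the other two cameras.

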